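# Wedge a junction box tight in its bench jig

### The job

Pick up the club hammer and tap the thick end of the loose yellow wedge sideways, along its slot in the wooden jig, until it stops advancing and the steel junction box is held tight. Touch the wedge only with the hammer, never with the gripper. Then lay the hammer down flat on the bench and let go.

Things in the scene. Friction and masses are not known exactly. Their poses are not given: they have to be found in the camera images.
- hammer: Club hammer, 0.5 kg, lying flat, centred 16 mm above its underside. Origin: on the underside below the grip place. Wooden handle along x, from -165 to +40 mm, 24 wide, 26 high (black end 30 x 32). Red head across at x = 55 mm: 30 wide in x, 32 high, flat 30 mm steel faces at y = +45 and -45; either may strike. At the start +x points away from the robot, within 25 deg.
- wedge: Yellow wooden wedge, 0.12 kg, 130 mm long in y, 40 high, loose on the jig's base. Origin: underside, mid-length, 22 mm from the straight +x side (towards the box). Flat butt to strike at y = -65 mm, x from -22 to 22; thin end at y = +65, x from 0 to 22. Slides along +y at about 1 N till it binds between box and slanted fence. A dark brown spare wedge lies on the bench: not needed.
- wedge_home (a point): Where the wedge's origin comes when tight (give or take 5 mm), on the jig's base, 38 mm above the bench. +y: drive direction, roughly to the robot's left; +x: to the box, away from the robot. Wedge starts 30 to 50 mm short (negative y). Jig: fixed plank, x -58 to 142 mm, y -85 to 95 from here; fences 38 mm high, the near one from y = -28 on; nothing stands above the plank before the butt.
- junction_box: Open galvanised steel junction box, 100 x 100 x 40 mm high, 0.3 kg, loose in the jig beside the wedge, with about 1 mm of play to a cleat on its far (+x) side and a stop on its +y side. Origin: centre of its underside, 72 mm in x and 20 mm in y from wedge_home when seated.
There are look-alikes about, which are no part of the job. Several things have the shape of the wedge; the one meant has the colours described above.

How it is judged (in metres and radians):
On the way, in this order (a step that is already met when the one before it is completed fails the run):
1. the hammer is held clear of the bench in the gripper (height (world z) of hammer above 0.02 m and contact force between the fingers and hammer above 2 N), for 0.2 s.
2. the held hammer strikes or presses the wedge when it is home (y of wedge in the frame of wedge_home above -0.01 m and contact force between hammer and wedge above 2 N and contact force between the fingers and hammer above 2 N).
At the end, for the whole second after the job is handed in: Wedge at most 10 mm short of wedge_home along y and within 20 mm of it in plan; wedge and box flat on the jig's base (10 mm, 10 degrees), the box within 6 mm of its far cleat; hammer flat on the bench (origin below 12 mm, tilt under 10 degrees); hammer and wedge at rest (y of wedge in the frame of wedge_home above -0.01 m and horizontal distance between wedge and wedge_home below 0.02 m and angle between each of wedge, junction_box, hammer's own z axis and vertical below 0.17 rad and z of each of wedge, junction_box in the frame of wedge_home below 0.01 m and x of junction_box in the frame of wedge_home above 0.066 m and height (world z) of hammer between -0.01 and 0.012 m and linear speed of hammer below 0.03 m/s and linear speed of wedge below 0.02 m/s); the robot touches nothing.
It fails at once if the fingers push the wedge (contact force between the fingers and wedge above 1 N).
It also fails if it takes over 42 s, if anything falls off the work surface, if the arm or the gripper's body presses on something with over 40 N, if the wrist force passes 120 N, or if a joint passes its speed limit or range.

### The arm

A 6-joint arm with a two-finger parallel gripper is mounted at the origin on the work surface. World frame = base frame: x ahead of the robot, y to its left, z up, the work surface at z = 0. Lengths are in m, angles in degrees, forces in N, time in s.
With the tool pointing down it reaches from about 0.25 to 0.775 m from the base axis. Payload 4 kg.
Tool frame: the origin (TCP) lies at the very end of the fingers, on their centre line; the grasp point (between the pads) lies 19 mm behind it; z points along the fingers, y is the line along which they close (so a half turn about z gives the same grasp; the last joint's range is limited). The gripper opens to 85 mm and grips with 20 to 120 N. Pads are 22 mm wide; open, the fingers measure 114 mm over their backs; the gripper's body (76 mm by 85 mm) begins 54 mm behind the grasp point. The pads swing forward as they close: fully open they stand 13 mm farther back than shut.
Start: joints at [-82.855, 4.996, 78.535, -0, 96.463, -5.907], TCP at [0.124, -0.536, 0.231] pointing down, gripper open.
Joint ranges: [-177.83, 177.83], [-43.37, 116.18], [15.69, 146.23], [-61.86, 241.86], [9.47, 152.12], [-147.06, 147.06]. Speed limits (degrees/s): [159.86, 159.86, 180, 180, 180, 180].

### API

Orientations are given as [roll, pitch, yaw] about the fixed x, y, z axes, in that order (R = Rz(yaw) Ry(pitch) Rx(roll)).
In Python, from bench import state, imaging, ticket, spotter gives the robot as it stands.
- The arm moves only by the shell command python3 -m inch 'ROWS'. ROWS is JSON, a list that holds one entry, the list of rows, each a list of 7 numbers: the shift along the tool's x, y, z in mm, then the turn, a rotation vector about the tool's x, y, z in degrees, then the finger opening in mm, from 0 to 85.4. A call has 1 to 5 rows; each row shifts and turns the commanded pose from where the row before left it, along the tool's axes as they then stand; what a row does not reach is not made up. A row lasts 1/8 s, in which the tool goes at most 62.5 mm and 10.7 degrees, less where a joint would pass 70% of its speed; a pose out of reach is approached as far as the arm can. A call with a gripper value outside its range is refused whole. The fingers move at their own pace and stop on an object; the grip force is fixed at half the most. Time passes only in rows, so rows that do not move let the fingers close. It gives the time, the measured TCP pose, the force, the opening and the grip force at its end, in the units of the state.
- state(): the state, without advancing time (a new reading comes with each control period).
- imaging.get_image(name): name is "scene" or "top" or "wrist"; returns (picture, depth): 420x560x3 uint8, red, green, blue; 420x560 float32, m along the optical axis (not along the pixel's ray), 0 where there is no reading.
- imaging.calibration(name): a dict with "fov_y" (degrees; the focal length in pixels is half the picture's height over the tangent of half this angle, whatever the lens; pixels are square), "cx", "cy" (the principal point, pixels), "origin" and "orientation" of the camera in the world; the wrist camera has in their place "mount" (4x4, takes a point from camera to tool coordinates, whose origin is the TCP and whose axes are the flange's). Camera axes: x right, y down, z forward; pixel columns grow to the right and rows downward; lengths in m; the calibration is good to about 2 mm. A picture is of the moment at which its call begins: read the wrist's pose just before it. calibration takes no time and is no camera call.
- ticket.job_done(): hands the job in; it is judged then, once.
Trained networks look in the newest picture that a camera, given by its name, has taken for a name from the list of things; names that differ only in an ending like _2 or _b are one class to them, and where a whole thing is asked for, a point or a joint stands for the part that bears it (a point fixed in the world has none). Each returns a list of dicts, best first, with "score" (0 to 1); they miss things now and then, are a little off and sometimes report something else, mostly with a low value. They report only what shows in the picture. A call takes as long as a camera call. They do not tell look-alikes from the thing itself.
- spotter.trace(name, camera): "pixels" (420x560 bool, what is visible of it).
- spotter.mark_of(name, camera): "at" ([x, y, z] in m, in the coordinates of the camera as it stood for that picture, good to about 4 mm: a listed point, or the origin of a listed thing).
The state is a dict: "t": time; "joints": joint angles; "qvel": joint speeds; "tau": joint torques, N m; "position": TCP position; "ee_rot": TCP orientation; "wrist_force": force on the tool from outside, world axes, zero at the start; "wrist_torque": the same for the moment, N m; "grip_width": opening from 0.0 (shut) to 1.0 (fully open); "grip_force": force on a finger pad.
Only numpy, scipy, OpenCV 4.12 (cv2) and the standard library are available. Lean on these libraries where they do the work, as an engineer would, in place of code of your own. Each camera call takes 0.05 s, during which the arm holds its last target. There are 200 camera calls.

## Working session

There is one attempt and no reset: what is moved stays moved. The work goes in short steps, Python scripts to look and compute and a shell command to move; the robot and the scene stay as the last step left them, time stands still between calls to the robot, and variables do not carry over. Pictures are saved under pics/ and viewed, at most 10 in all, crops included, and the job is handed in when it is done.

```bash
ls; mkdir -p pics; cat > h.py <<'E'
import numpy as np, cv2
from scipy.spatial.transform import Rotation as R
from bench import state, imaging, ticket, spotter
def cam(name):
    c=imaging.calibration(name); f=210/np.tan(np.radians(c['fov_y'])/2); return c,f
def pose(c,s=None):
    if 'mount' in c:
        s=s or state(); T=np.eye(4); T[:3,:3]=R.from_euler('xyz',s['ee_rot'],degrees=True).as_matrix(); T[:3,3]=s['position']
        return T@np.array(c['mount'])
    T=np.eye(4); o=np.array(c['orientation'])
    T[:3,:3]=o if o.shape==(3,3) else R.from_euler('xyz',o,degrees=True).as_matrix()
    T[:3,3]=c['origin']; return T
def cloud(name,depth,T=None):
    c,f=cam(name); T=pose(c) if T is None else T
    v,u=np.mgrid[:420,:560]; P=np.stack([(u-c['cx'])/f*depth,(v-c['cy'])/f*depth,depth],-1)
    return P@T[:3,:3].T+T[:3,3]
E
python3 - <<'E'
from h import *
print(state()); print(imaging.calibration('top'),imaging.calibration('scene'),imaging.calibration('wrist'))
for n in ['top','scene']:
    im,d=imaging.get_image(n); cv2.imwrite(f'pics/{n}0.png',im[:,:,::-1]); np.savez(n+'0',im=im,d=d)
    c,f=cam(n);T=pose(c)
    for k in ['hammer','wedge','wedge_home','junction_box']:
        for r in spotter.mark_of(k,n)[:4]:
            a=np.array(r['at']);p=a@T[:3,:3].T+T[:3,3];print(n,k,round(r['score'],2),p.round(3),(a[:2]/a[2]*f+[c['cx'],c['cy']]).round())
E
```

```text
pics
{'t': 0.0, 'joints': array([-8.28538244e+01,  5.04098337e+00,  7.86267690e+01, -5.98391856e-04,
        9.64646496e+01, -5.90848389e+00]), 'qvel': array([ 0.00464761, -0.02805376, -0.05899598,  0.04273865, -0.05437402,
        0.04755441]), 'tau': array([-1.46889306e-03, -3.51869881e+01, -3.13268173e+01, -1.44795890e-04,
        1.09678067e-02, -5.58928008e-06]), 'position': array([ 0.12414964, -0.53527326,  0.23010335]), 'ee_rot': array([-1.79868240e+02, -1.30378400e-02,  1.30545778e+01]), 'wrist_force': array([ 0.86946563,  0.17154882, -0.29311145]), 'wrist_torque': array([ 0.01237094, -0.01036221, -0.02792198]), 'grip_force': 0.0, 'grip_width': 0.9993515274162046}
{'fov_y': 44.700319082033154, 'cx': 279.62465373312585, 'cy': 209.07261968669349, 'origin': array([ 0.20856477, -0.03534245,  1.44914928]), 'orientation': array([-1.71711508e+02, -3.32634189e-03, -8.87197452e+01])} {'fov_y': 57.62927450961366, 'cx': 279.0814920606666, 'cy': 208.78144400483188, 'origin': array([0.90432444, 0.0849792 , 0.81754562]), 'orientation': array([-145.3292532 ,    0.19621326,  100.32848822])} 
[... 442 characters left out ...]
0.69 [ 0.486 -0.332 -0.   ] [385. 189.]
top wedge 0.92 [0.336 0.208 0.   ] [195. 236.]
top wedge 0.85 [ 0.638 -0.048  0.   ] [287. 135.]
top wedge 0.84 [0.15  0.303 0.002] [158. 302.]
top wedge 0.71 [0.541 0.125 0.038] [225. 164.]
top wedge_home 0.83 [0.548 0.17  0.034] [210. 161.]
top junction_box 0.95 [0.621 0.178 0.038] [208. 136.]
scene hammer 0.91 [ 0.484 -0.333 -0.   ] [146. 235.]
scene wedge 0.9 [ 0.146  0.3   -0.   ] [404. 167.]
scene wedge 0.57 [0.536 0.124 0.037] [328. 277.]
scene wedge 0.56 [ 0.631 -0.038  0.   ] [248. 312.]
scene wedge 0.53 [0.541 0.168 0.039] [347. 282.]
scene wedge_home 0.81 [0.542 0.167 0.041] [347. 283.]
scene junction_box 0.61 [0.614 0.178 0.038] [349. 315.]
```

```bash
python3 - <<'E'
import cv2
im=cv2.imread('pics/top0.png'); cv2.imwrite('pics/topc.png',cv2.resize(im[90:330,140:440],None,fx=2.5,fy=2.5,interpolation=cv2.INTER_CUBIC))
E
```

```text
(no output)
```

View pics/topc.png

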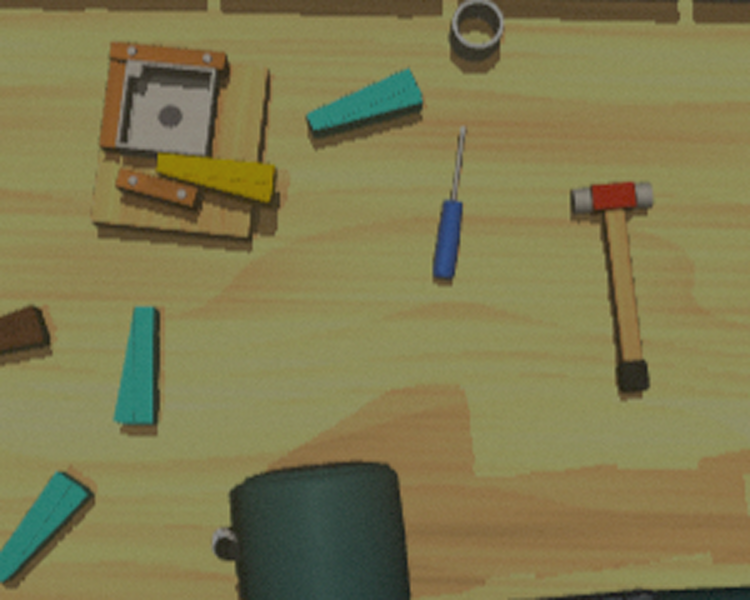

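The crop shows four kinds of wedge: the yellow one in the jig at full-image (226,161), teal ones at (287,130), (195,236) and (157,302), and the dark brown spare at about (148,222). The yellow one in the jig fits the description. There is only one hammer: red head (386,168), black handle end (393,240). A blue screwdriver is at (320,180).

```bash
python3 - <<'E'
from h import *
def rect(p):
    (c,s,a)=cv2.minAreaRect((p*1000).astype(np.float32)); return np.round(c,1),np.round(s,1),round(a,2)
for n in ['top','scene']:
    im,d=imaging.get_image(n); P=cloud(n,d)
    hsv=cv2.cvtColor(im,cv2.COLOR_RGB2HSV)
    r=spotter.trace('hammer',n)[0]; m=r['pixels']; q=P[m&(d>0)]
    q=q[(q[:,2]>.015)&(q[:,2]<.05)]
    print(n,'hammer',r['score'],m.sum(),rect(q[:,:2]),np.median(q[:,2]))
    h=q[(q[:,0]<.50)]; v=np.linalg.svd(h[:,:2]-h[:,:2].mean(0),full_matrices=False)[2][0]; print(' handle mean',h.mean(0).round(4),'yaw',np.degrees(np.arctan(v[1]/v[0])), h[:,0].min(),h[:,0].max())
    r=spotter.trace('junction_box',n)[0]; m=r['pixels']; q=P[m&(d>0)]; q=q[(q[:,2]>.068)&(q[:,2]<.09)]
    print(' box',r['score'],len(q),rect(q[:,:2]))
    reg=(P[...,0]>.4)&(P[...,0]<.8)&(P[...,1]>0)&(P[...,1]<.35)&(P[...,2]>.025)&(d>0)
    print(' jig',rect(P[reg][:,:2]))
    y=(hsv[...,0]>20)&(hsv[...,0]<32)&(hsv[...,1]>200)&reg&(P[...,2]>.066)
    print(' wedge',y.sum(),rect(P[y][:,:2]),np.median(P[y][:,2]),cv2.boxPoints(cv2.minAreaRect((P[y][:,:2]*1000).astype(np.float32))).round().tolist())
E
```

```text
top hammer 0.89 979 (array([ 436.6, -338.9]), array([234.6,  89.1]), 7.29) 0.029375940058295247
 handle mean [ 0.4074 -0.3395  0.0288] yaw 6.021196965760185 0.3185012699818449 0.4997799752454945
 box 0.96 348 (array([617.4, 179.3]), array([103. , 103.5]), 85.32)
 jig (array([639.9, 174.9]), array([319.8, 347.8]), 0.29)
 wedge 543 (array([543.3, 122.1]), array([131.9,  42.4]), 81.48) 0.07789499364920438 [[513.0, 60.0], [554.0, 54.0], [574.0, 184.0], [532.0, 190.0]]
scene hammer 0.61 1524 (array([ 434. , -332.6]), array([237.9,  90.7]), 3.91) 0.029816389714665714
 handle mean [ 0.4099 -0.3365  0.0285] yaw 6.257941485507895 0.3166762258541055 0.49972957143674673
 box 0.83 679 (array([615.6, 180.1]), array([102.3, 103.9]), 85.43)
 jig (array([638.7, 173.8]), array([322. , 347.5]), 0.01)
 wedge 876 (array([540., 122.]), array([130.1,  42.1]), 82.69) 0.07870927419915519 [[511.0, 60.0], [553.0, 55.0], [569.0, 184.0], [527.0, 189.0]]
```

Both cameras agree on the following:
- Hammer origin is about (0.484,-0.331), yaw 6.1°.
- Jig yaw is about -4.6°, with home about (0.544,0.167).
- The wedge is about 44 mm short of home, inside the stated 30–50 mm.

Moving above the hammer.

```bash
python3 -m inch '[[[57,-17,0,0,0,0,85],[57,-17,0,0,0,0,85],[57,-17,0,0,0,0,85],[57,-17,0,0,0,0,85],[57,-17,0,0,0,0,85]]]'; python3 -m inch '[[[56,-16,0,0,0,0,85],[56,-16,0,0,0,0,85],[0,0,40,0,0,7,85],[0,0,40,0,0,0,85],[0,0,0,0,0,0,85]]]'
cat > w.py <<'E'
from h import *
s=state(); T=pose(imaging.calibration('wrist'),s); im,d=imaging.get_image('wrist'); cv2.imwrite('pics/w1.png',im[:,:,::-1])
P=cloud('wrist',d,T); print(s['position'],s['ee_rot'],s['joints'].round(1))
for r in spotter.mark_of('hammer','wrist')[:2]: print(r['score'],(T[:3,:3]@r['at']+T[:3,3]).round(4))
for r in spotter.trace('hammer','wrist')[:1]:
    q=P[r['pixels']&(d>0)]; q=q[(q[:,2]>.012)&(q[:,2]<.05)]
    print(r['score'],len(q),q.min(0),q.max(0),cv2.minAreaRect((q[:,:2]*1000).astype(np.float32)))
    red=r['pixels']&(im[...,0]>2.0*im[...,1])&(im[...,2]<90)&(d>0)&(P[...,2]>.02); print('red',red.sum(),P[red].mean(0))
    h=q[(q[:,0]<.515)&(q[:,2]>.024)]; v=np.linalg.svd(h[:,:2]-h[:,:2].mean(0),full_matrices=False)[2][0]; print('handle',h.mean(0),np.degrees(np.arctan(v[1]/v[0])))
E
python3 w.py
```

```text
t: 1.42
position: [0.3842, -0.3876, 0.2316]
ee_rot: [180.0, -0.0, 13.0]
wrist_force: [-0.1, -1.2, 0.1]
grip_width: 0.995
grip_force: 0.0
t: 2.05
position: [0.4827, -0.3303, 0.1469]
ee_rot: [-179.6, 0.4, 6.1]
wrist_force: [0.1, -0.3, -0.3]
grip_width: 0.997
grip_force: 0.0
[ 0.48265027 -0.33026005  0.1469317 ] [-179.62254001    0.37074942    6.08328422] [-39.9  11.5  80.8  -0.   88.2  44. ]
0.72 [ 0.4794 -0.3336 -0.001 ]
0.91 10576 [ 0.33148512 -0.37227901  0.01247262] [ 0.55769212 -0.28125356  0.03574038] ((442.86810302734375, -336.872802734375), (221.92234802246094, 89.60150909423828), 6.047138690948486)
red 2664 [ 0.53502872 -0.32757267  0.03311522]
handle [ 0.42950392 -0.33883965  0.02996406] 6.1752414941598985
```

View pics/w1.png

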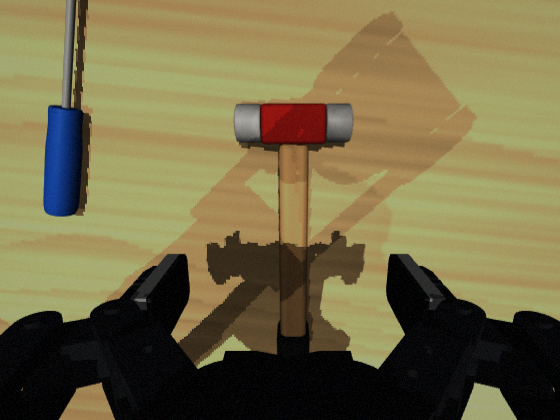

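The picture shows the hammer square between the open fingers, head at (293,123) and handle along column 293. Only a 3 mm sideways correction is needed, so I descend and grip.

```bash
python3 -m inch '[[[-2,3,50,0,0,0,85],[0,0,50,0,0,0,85],[0,0,30,0,0,0,85],[0,0,12,0,0,0,85],[0,0,0,0,0,0,20]]]'; python3 -m inch '[[[0,0,0,0,0,0,10],[0,0,0,0,0,0,10],[0,0,0,0,0,0,10],[0,0,0,0,0,0,10],[0,0,0,0,0,0,10]]]'
```

```text
t: 2.82
position: [0.4836, -0.3363, 0.0107]
ee_rot: [179.9, -0.1, 6.0]
wrist_force: [0.9, -0.0, 0.7]
grip_width: 0.807
grip_force: 0.0
t: 3.45
position: [0.4839, -0.3353, 0.0114]
ee_rot: [180.0, -0.1, 6.1]
wrist_force: [-0.6, 1.9, 5.6]
grip_width: 0.264
grip_force: 62.5
```

```bash
python3 -m inch '[[[0,0,0,0,0,0,60],[0,0,0,0,0,0,60],[0,0,0,0,0,0,60]]]';python3 -m inch '[[[0,0,4,0,0,0,60],[0,0,0,0,0,0,60]]]'; python3 -m inch '[[[0,0,0,0,0,0,60]]]'
```

```text
t: 3.82
position: [0.4827, -0.3355, 0.0091]
ee_rot: [180.0, 0.0, 6.0]
wrist_force: [-0.5, 0.3, 0.1]
grip_width: 0.703
grip_force: 0.0
t: 4.08
position: [0.4824, -0.3351, 0.0046]
ee_rot: [-179.9, 0.1, 6.0]
wrist_force: [-1.1, -0.5, -0.5]
grip_width: 0.702
grip_force: 0.0
t: 4.2
position: [0.4828, -0.3353, 0.0051]
ee_rot: [-180.0, 0.0, 6.1]
wrist_force: [-0.0, 0.9, -0.0]
grip_width: 0.702
grip_force: 0.0
```

```bash
python3 -m inch '[[[0,0,0,0,0,0,10],[0,0,0,0,0,0,10],[0,0,0,0,0,0,10],[0,0,0,0,0,0,10],[0,0,0,0,0,0,10]]]'; python3 -m inch '[[[0,0,-5,0,0,0,10],[0,0,-20,0,0,0,10],[0,0,-30,0,0,0,10],[0,0,-30,0,0,0,10],[0,0,0,0,0,0,10]]]'; sed -i 's/w1.png/w2.png/' w.py; python3 w.py
```

```text
t: 4.82
position: [0.483, -0.3356, 0.0057]
ee_rot: [180.0, -0.0, 6.0]
wrist_force: [-0.4, -0.2, 1.7]
grip_width: 0.268
grip_force: 62.0
t: 5.45
position: [0.4839, -0.3363, 0.0923]
ee_rot: [179.8, -0.2, 6.1]
wrist_force: [0.2, -0.7, -5.6]
grip_width: 0.269
grip_force: 61.2
[ 0.48390297 -0.33626204  0.09225422] [ 1.79806218e+02 -1.73394585e-01  6.05407345e+00] [-40.3  13.5  84.8  -0.   81.4  43.6]
0.57 [ 0.4792 -0.3362  0.0858]Traceback (most recent call last):
  File "w.py", line 7, in <module>
    print(r['score'],len(q),q.min(0),q.max(0),cv2.minAreaRect((q[:,:2]*1000).astype(np.float32)))
                            ~~~~~^^^
    return umr_minimum(a, axis, None, out, keepdims, initial, where)
ValueError: zero-size array to reduction operation minimum which has no identity
```

View pics/w2.png

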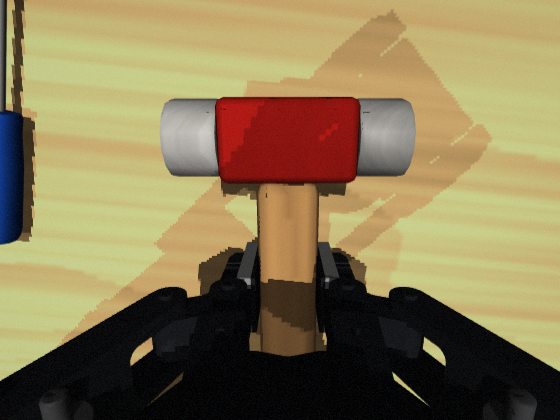

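The hammer is held square, with its head at (288,138). Next I turn it to the jig's yaw and carry it to the butt.

```bash
python3 -m inch '[[[0,0,0,0,0,5.3,10],[0,0,0,0,0,5.3,10],[-6,-52,0,0,0,0,10],[-6,-52,0,0,0,0,10],[-6,-52,0,0,0,0,10]]]'; python3 -m inch '[[[-6,-52,0,0,0,0,10],[-6,-52,0,0,0,0,10],[-5,-52,0,0,0,0,10],[0,0,0,0,0,0,10],[0,0,0,0,0,0,10]]]'
cat > m.py <<'E'
from h import *
import sys
s=state(); T=pose(imaging.calibration('wrist'),s); im,d=imaging.get_image('wrist'); cv2.imwrite(f'pics/{sys.argv[1]}.png',im[:,:,::-1]); P=cloud('wrist',d,T)
print(s['position'].round(4),s['ee_rot'].round(1),s['wrist_force'].round(1))
O=np.array([.544,.167]);a=np.radians(-4.6);X=np.array([np.cos(a),np.sin(a)]);Y=np.array([-X[1],X[0]])
J=np.stack([(P[...,:2]-O)@X,(P[...,:2]-O)@Y,P[...,2]],-1)*1000
hsv=cv2.cvtColor(im,cv2.COLOR_RGB2HSV); H,S,V=cv2.split(hsv)
def rep(n,m):
    m=m&(d>0)
    if m.sum()>50: q=J[m]; print(n,m.sum(),'lo',np.percentile(q,1,0).round(1),'hi',np.percentile(q,99,0).round(1),'med',np.median(q,0).round(1))
    return m
red=rep('red',((H<6)|(H>174))&(S>180)&(d<.25))
rep('steel',(S<60)&(d<.22)&(np.mgrid[:420,:560][0]<240))
y=rep('yellow',(H>20)&(H<32)&(S>200)&(J[...,2]>68)&(J[...,2]<90)&(J[...,0]>-60)&(J[...,0]<60))
t=(np.array(s['position'][:2])-O)*1000; print('tcp in home',t@X,t@Y)
E
python3 m.py w3
```

```text
t: 6.22
position: [0.4756, -0.1762, 0.0876]
ee_rot: [-179.9, 0.2, -4.6]
wrist_force: [1.3, 0.1, -5.1]
grip_width: 0.266
grip_force: 61.3
t: 6.85
position: [0.4716, -0.0215, 0.0887]
ee_rot: [180.0, 0.2, -4.5]
wrist_force: [-0.3, 0.1, -6.0]
grip_width: 0.267
grip_force: 61.7
[ 0.4716 -0.0215  0.0887] [180.    0.2  -4.5] [-0.3  0.1 -6. ]
red 12168 lo [ -40.7 -217.2  113.5] hi [  13.8 -169.3  167. ] med [  -0.  -193.2  116. ]
steel 9330 lo [ -13.6 -316.1   14.6] hi [  66.7 -149.3  115.7] med [   2.6 -221.   112.7]
yellow 9153 lo [ -21.  -110.1   72.9] hi [ 19.6 -63.2  80.8] med [  0.4 -88.7  79.2]
tcp in home -57.00502460136651 -193.71783895259946
```

View pics/w3.png

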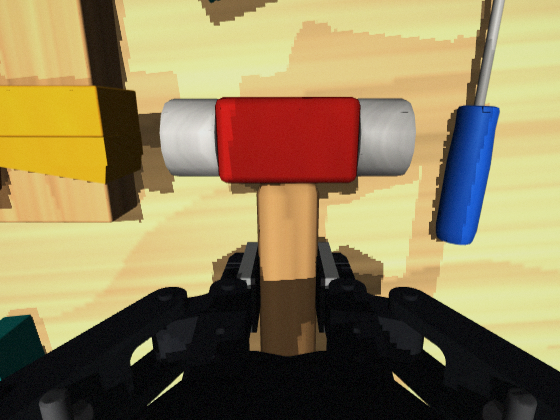

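The picture shows the wedge butt at (137,135), level with the hammer face at (162,137). Offset across the slot is under 1 mm and the gap is about 39 mm. I lower 37 mm and approach.

```bash
python3 -m inch '[[[0,0,20,0,0,0,10],[0,0,17,0,0,0,10],[0,-15,0,0,0,0,10],[0,-15,0,0,0,0,10],[0,0,0,0,0,0,10]]]'; python3 -m inch '[[[0,-6,0,0,0,0,10],[0,-6,0,0,0,0,10],[0,-6,0,0,0,0,10],[0,-6,0,0,0,0,10],[0,-6,0,0,0,0,10]]]'; python3 m.py w4
```

```text
t: 7.52
position: [0.4758, 0.0096, 0.0542]
ee_rot: [-180.0, -0.1, -4.4]
wrist_force: [-0.9, -0.7, -5.0]
grip_width: 0.268
grip_force: 61.7
t: 8.15
position: [0.4776, 0.0385, 0.0534]
ee_rot: [180.0, -0.0, -4.6]
wrist_force: [0.1, -2.1, -5.1]
grip_width: 0.268
grip_force: 61.8
[0.4776 0.0385 0.0534] [180.   -0.   -4.6] [ 0.1 -2.1 -5.1]
red 12259 lo [ -45.1 -157.2   78.5] hi [  14.7 -109.   139.4] med [   0.9 -133.2   80.9]
steel 12021 lo [ -12.6 -176.8   41.6] hi [ 50.8 -31.   80.6] med [  7.5 -99.1  76.2]
yellow 17454 lo [-21.2 -87.5  77.5] hi [ 18.8 -32.1  80.7] med [  0.7 -61.9  79.2]
tcp in home -55.93030633837468 -133.40865947656835
```

Contact made (about 2 N) and the wedge is sliding, butt now at -88 mm. I keep pushing gently.

```bash
python3 -m inch '[[[0,-4,0,0,0,0,10],[0,-4,0,0,0,0,10],[0,-4,0,0,0,0,10],[0,-3,0,0,0,0,10]]]'; python3 -m inch '[[[0,-2,0,0,0,0,10],[0,-2,0,0,0,0,10]]]';  python3 -m inch '[[[0,-2,0,0,0,0,10]]]'; python3 m.py w5
```

```text
t: 8.7
position: [0.4796, 0.0523, 0.0536]
ee_rot: [179.9, -0.1, -4.6]
wrist_force: [3.0, -6.1, -5.7]
grip_width: 0.269
grip_force: 61.7
t: 8.95
position: [0.4803, 0.0555, 0.0538]
ee_rot: [179.8, -0.2, -4.6]
wrist_force: [2.9, -7.6, -5.9]
grip_width: 0.263
grip_force: 61.7
t: 9.07
position: [0.4804, 0.0567, 0.0538]
ee_rot: [179.7, -0.2, -4.7]
wrist_force: [2.5, -11.9, -3.5]
grip_width: 0.272
grip_force: 62.0
[0.4804 0.0567 0.0538] [179.7  -0.2  -4.7] [  2.5 -11.9  -3.5]
red 12198 lo [ -44.2 -139.3   79. ] hi [ 16.  -91.2 140.3] med [   2.2 -115.3   81.4]
steel 15809 lo [ -25.5 -158.7   41.4] hi [53.3  0.8 81.1] med [ 13.2 -72.6  77.8]
yellow 17595 lo [-19.1 -69.7  77.9] hi [ 21.1 -14.2  81.2] med [  2.9 -44.1  79.7]
tcp in home -54.562098044966355 -115.0909132990259
```

```bash
python3 -m inch '[[[0,-2,0,0,0,0,10],[0,0,0,0,0,0,10]]]'; python3 -m inch '[[[0,-2,0,0,0,0,10],[0,0,0,0,0,0,10]]]';  python3 -m inch '[[[0,-2,0,0,0,0,10],[0,0,0,0,0,0,10]]]'; python3 m.py w6
```

```text
t: 9.38
position: [0.4803, 0.0568, 0.0539]
ee_rot: [179.5, -0.2, -4.7]
wrist_force: [2.0, -14.0, -3.7]
grip_width: 0.266
grip_force: 62.1
t: 9.62
position: [0.4802, 0.0571, 0.054]
ee_rot: [179.3, -0.1, -4.8]
wrist_force: [0.6, -19.0, -2.5]
grip_width: 0.268
grip_force: 62.5
t: 9.88
position: [0.4801, 0.0574, 0.054]
ee_rot: [179.1, -0.1, -4.8]
wrist_force: [-0.6, -24.2, -1.9]
grip_width: 0.267
grip_force: 62.9
[0.4801 0.0574 0.054 ] [ 1.791e+02 -1.000e-01 -4.800e+00] [ -0.6 -24.2  -1.9]
red 12204 lo [ -44.6 -139.    79.3] hi [ 15.7 -90.8 136.7] med [   1.9 -114.8   81.7]
steel 15760 lo [ -25.7 -158.5   41.3] hi [53.1  0.  81.5] med [ 12.7 -72.5  78. ]
yellow 17779 lo [-19.1 -69.3  77.9] hi [ 21.1 -14.2  81.1] med [  3.  -43.8  79.6]
tcp in home -54.908579414485516 -114.40480920906707
```

View pics/w6.png

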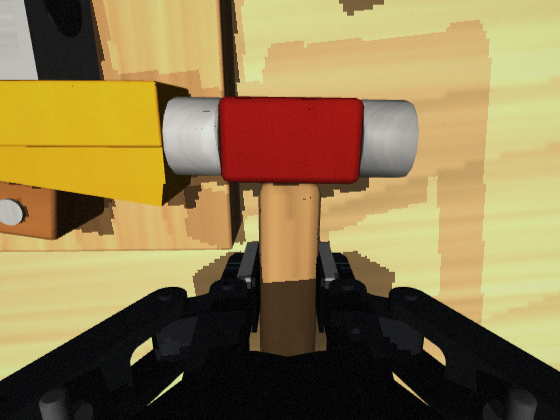

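The wedge has stopped advancing: force rose from 12 to 24 N with under 1 mm of motion, and the butt is against the hammer face at (165,135). I back off and check the seating against the plank's own edge and the box.

```bash
python3 -m inch '[[[0,10,0,0,0,0,10],[0,20,0,0,0,0,10],[0,30,0,0,0,0,10],[0,30,-20,0,0,0,10],[0,0,0,0,0,0,10]]]'; cat > c.py <<'E'
from h import *
for n in ['top','scene']:
    im,d=imaging.get_image(n); P=cloud(n,d); cv2.imwrite(f'pics/{n}9.png',im[:,:,::-1])
    O=np.array([.544,.167]);a=np.radians(-4.6);X=np.array([np.cos(a),np.sin(a)]);Y=np.array([-X[1],X[0]])
    J=np.stack([(P[...,:2]-O)@X,(P[...,:2]-O)@Y,P[...,2]],-1)*1000
    H,S,V=cv2.split(cv2.cvtColor(im,cv2.COLOR_RGB2HSV))
    near=(d>0)&(abs(J[...,0])<160)&(abs(J[...,1])<130)
    pl=near&(J[...,2]>32)&(J[...,2]<44); ye=near&(J[...,2]>68)&(H>20)&(H<32)&(S>200)
    bx=spotter.trace('junction_box',n)[0]['pixels']&near&(J[...,2]>68)
    for k,m in [('plank',pl),('yellow',ye),('box',bx)]: print(n,k,m.sum(),np.percentile(J[m],1,0).round(1),np.percentile(J[m],99,0).round(1))
    c,f=cam(n);T=pose(c)
    for k in ['wedge_home','wedge','hammer']:
        for r in spotter.mark_of(k,n)[:4]: p=T[:3,:3]@r['at']+T[:3,3]; print('',k,round(r['score'],2),p.round(3),((p[:2]-O)@X*1000).round(),((p[:2]-O)@Y*1000).round())
E
python3 c.py
```

```text
t: 10.55
position: [0.4736, -0.0256, 0.0749]
ee_rot: [-180.0, -0.2, -4.7]
wrist_force: [0.9, 0.8, -5.2]
grip_width: 0.266
grip_force: 61.9
top plank 2323 [-151.7  -86.1   32.4] [137.1  90.3  43.9]
top yellow 534 [-17.4 -70.3  71.3] [21.8 56.8 84.8]
top box 293 [ 22.7 -33.2  68.8] [122.5  67.8  85.6]
 wedge_home 0.63 [0.547 0.168 0.036] 3.0 2.0
 wedge 0.87 [0.543 0.164 0.038] -1.0 -3.0
 wedge 0.73 [ 0.633 -0.046  0.   ] 106.0 -205.0
 wedge 0.63 [ 0.335  0.208 -0.002] -211.0 25.0
 wedge 0.63 [0.149 0.299 0.004] -404.0 100.0
 hammer 0.6 [ 0.478 -0.025  0.069] -51.0 -197.0
scene plank 3760 [-150.1  -84.7   34.2] [140.   91.2  43.9]
scene yellow 858 [-19.  -68.4  76. ] [19.4 57.1 81.8]
scene box 663 [ 19.4 -31.6  68.5] [120.9  68.3  81.5]
 wedge_home 0.78 [0.54  0.166 0.041] -4.0 -2.0
 wedge 0.87 [0.541 0.162 0.041] -3.0 -5.0
 wedge 0.85 [ 0.333  0.208 -0.   ] -214.0 24.0
 wedge 0.78 [0.147 0.303 0.003] -407.0 104.0
 wedge 0.59 [ 0.628 -0.039 -0.001] 101.0 -199.0
 hammer 0.78 [ 0.47  -0.025  0.07 ] -59.0 -197.0
```

Wedge is 3–4 mm short of nominal (17 mm past the plank edge, box in place at x ≈ 71 mm), so it is tight and within tolerance. The hammer goes back to its original clear patch.

```bash
python3 -m inch '[[[0,0,-20,0,0,0,10],[6,52,0,0,0,0,10],[6,52,0,0,0,0,10],[6,52,0,0,0,0,10],[6,52,0,0,0,0,10]]]'; python3 -m inch '[[[6,52,0,0,0,0,10],[5,50,0,0,0,0,10],[0,0,40,0,0,0,10],[0,0,30,0,0,0,10],[0,0,0,0,0,0,10]]]';python3 -m inch '[[[0,0,10,0,0,0,10],[0,0,0,0,0,0,10]]]'
```

```text
t: 11.68
position: [0.48, -0.2353, 0.0933]
ee_rot: [-180.0, -0.0, -4.5]
wrist_force: [0.1, 0.5, -4.8]
grip_width: 0.268
grip_force: 61.9
t: 12.3
position: [0.4803, -0.3344, 0.0193]
ee_rot: [-179.7, 0.4, -4.5]
wrist_force: [0.3, 0.7, -6.1]
grip_width: 0.263
grip_force: 61.8
t: 12.55
position: [0.4832, -0.3365, 0.0141]
ee_rot: [180.0, -0.0, -4.5]
wrist_force: [-0.0, 0.6, -5.4]
grip_width: 0.266
grip_force: 61.9
```

Still carrying the full weight, so I lower in small steps to contact.

```bash
python3 -m inch '[[[0,0,4,0,0,0,10],[0,0,0,0,0,0,10]]]'; python3 -m inch '[[[0,0,3,0,0,0,10],[0,0,0,0,0,0,10]]]'; python3 -m inch '[[[0,0,2,0,0,0,10],[0,0,0,0,0,0,10]]]'
```

```text
t: 12.8
position: [0.4829, -0.3364, 0.0097]
ee_rot: [180.0, -0.0, -4.5]
wrist_force: [0.3, -0.1, -5.5]
grip_width: 0.27
grip_force: 61.9
t: 13.05
position: [0.4826, -0.3362, 0.0061]
ee_rot: [-180.0, 0.0, -4.5]
wrist_force: [-0.0, 0.3, -4.9]
grip_width: 0.266
grip_force: 61.9
t: 13.3
position: [0.4828, -0.3365, 0.0056]
ee_rot: [180.0, -0.0, -4.5]
wrist_force: [-3.6, 2.9, 4.3]
grip_width: 0.267
grip_force: 63.1
```

On the bench (the force reversed). Release, rise and check.

```bash
python3 -m inch '[[[0,0,0,0,0,0,70],[0,0,0,0,0,0,70],[0,0,0,0,0,0,70],[0,0,0,0,0,0,70],[0,0,-10,0,0,0,70]]]'; python3 -m inch '[[[0,0,-30,0,0,0,85],[0,0,-50,0,0,0,85],[0,0,-60,0,0,0,85],[0,0,0,0,0,0,85],[0,0,0,0,0,0,85]]]'; sed -i 's/w2.png/w7.png/' w.py; python3 w.py; python3 c.py | grep -E 'yellow|box|hammer'
```

```text
t: 13.92
position: [0.4822, -0.3359, 0.0136]
ee_rot: [-179.9, 0.1, -4.5]
wrist_force: [0.3, -0.7, -0.6]
grip_width: 0.82
grip_force: 0.0
t: 14.55
position: [0.4828, -0.3364, 0.1549]
ee_rot: [180.0, -0.0, -4.5]
wrist_force: [-0.6, 0.6, -0.6]
grip_width: 0.996
grip_force: 0.0
[ 0.48280206 -0.33637266  0.15490403] [ 1.79960088e+02 -4.84351476e-02 -4.54584840e+00] [-40.4  11.3  80.1  -0.   88.5  54.2]
0.82 [ 0.4831 -0.3358 -0.0005]
0.73 10175 [ 0.32637154 -0.38620592  0.01231711] [ 0.55699911 -0.29526305  0.03589218] ((439.95135498046875, -332.7130432128906), (89.9437026977539, 227.94793701171875), 85.44200897216797)
red 2517 [ 0.53296376 -0.34002861  0.03314828]
handle [ 0.4257421  -0.33173127  0.03006886] -4.5479747473588485
top yellow 535 [-17.  -69.5  71.7] [22.2 57.1 85.4]
top box 274 [ 23.8 -33.   68.2] [122.4  66.9  85.3]
 hammer 0.71 [ 0.486 -0.336  0.001] -17.0 -506.0
scene yellow 857 [-18.6 -68.5  75.7] [19.4 57.  81.7]
scene box 665 [ 18.9 -31.6  68.6] [120.4  68.2  81.5]
 hammer 0.93 [ 0.48  -0.339 -0.   ] -23.0 -509.0
```

View pics/scene9.png

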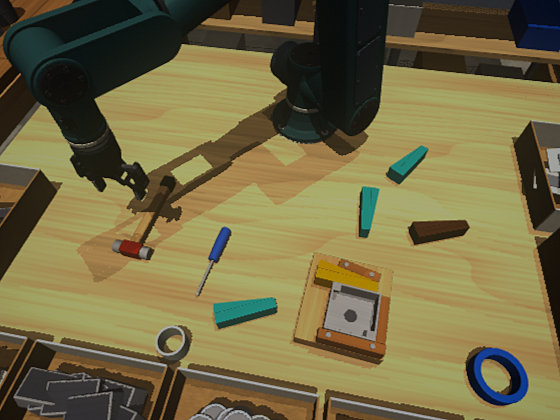

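The hammer lies flat on the bench, head at (132,249), and the gripper is clear above it. The yellow wedge sits tight against the box at (347,275).

```bash
python3 -c "
from bench import ticket; print(ticket.job_done())"
```

```text
the job is handed in; nothing more can be done
None
```

The job is handed in (no verdict came back): I pressed the yellow wedge home with the hammer in one steady push rather than taps, until it stopped advancing at 24 N, about 4 mm short of nominal with the box in place, then laid the hammer flat on the bench and let go, about 14.5 s in.

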